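# Weigh filter cartridges and fit the heaviest

## Robot

A 6-joint arm with a two-finger parallel gripper is mounted at the origin on the work surface. World frame = base frame: x ahead of the robot, y to its left, z up, the work surface at z = 0. Lengths are in m, angles in rad, forces in N, time in s.
With the tool pointing down it reaches from about 0.275 to 1 m from the base axis. Payload 8.4 kg.
Tool frame: the origin (TCP) lies midway between the tips of the shut fingers; the grasp point (between the pads) lies 19 mm behind it (robot.hold_point_z is the distance from the TCP to the grasp point, in m); z points along the fingers, y is the line along which they close (so a half turn about z gives the same grasp; the last joint's range is limited). The gripper opens to 85 mm and grips with 20 to 120 N. Pads are 22 mm wide; open, the fingers measure 114 mm over their backs; the gripper's body (76 mm by 85 mm) begins 54 mm behind the grasp point. The pads swing forward as they close: fully open they stand 13 mm farther back than shut.
Start: joints at [-1.253, 0.353, 1.633, -0, 1.155, -0.002], TCP at [0.196, -0.593, 0.231] pointing down, gripper open.
Joint ranges: [-2.63, 2.63], [-0.92, 2.1], [0.06, 2.66], [-1.3, 4.44], [0, 2.69], [-3.02, 3.02]. Speed limits (rad/s): [2.22, 2.22, 2.79, 3.14, 3.14, 3.14].

## Interface

Orientations are given as a unit quaternion [w, x, y, z].
In Python, from workcell import robot gives the robot as it stands. The module is installed in compiled form; this text tells all that it offers.
- The arm moves only by the tool send_rows, never from a script. Its argument "plan" is a list that holds one entry, the list of rows, each a list of 7 numbers: the opening, from 0 (shut) to 1 (fully open), then the shift along the tool's x, y, z in shares of 0.75 m (1.0 is 0.75 m), then the turn, a rotation vector about the tool's x, y, z in normalised numbers (1 is pi rad). In form: [[[fingers, x, y, z, rx, ry, rz], ...]]. A call has 1 to 10 rows; each row is the pose to reach, as a shift and turn from the pose commanded when the call began, along the tool's axes at that moment; what a row does not reach only later rows make up. A row lasts 1/10 s, in which the tool goes at most 50 mm and 8.59 degrees, less where a joint would pass 70% of its speed; a pose out of reach is approached as far as the arm can. A call with a gripper value outside its range is refused whole. The fingers move at their own pace and stop on an object; the grip force is fixed at half the most. Time passes only in rows, so rows that repeat a pose let the fingers close. It gives the time, the measured TCP pose, the force, the opening and the grip force at its end, in the units of the state.
- robot.state(): the state, without advancing time (a new reading comes with each control period).
- robot.read_camera(name): name is "side" or "top" or "wrist"; returns a dict with "img" (384x512x3 uint8, red, green, blue), "depth" (384x512 float32, m along the optical axis (not along the pixel's ray), 0 where there is no reading), "camera_matrix" (3x3 intrinsics, pixels), "R" (3x3) and "t" (3): a world point X has camera coordinates R X + t. Camera axes: x right, y down, z forward; pixel columns grow to the right and rows downward; lengths in m; the calibration is good to about 2 mm. The wrist camera is an equidistant fisheye: a pixel r from the principal point sees the ray r / f radians off the axis. A picture is of the moment at which its call begins.
- robot.job_done(): hands the job in; it is judged then, once.
The state is a dict: "t": time; "joint_positions": joint angles; "qvel": joint speeds; "effort": joint torques, N m; "tcp_pos": TCP position; "eef_rot": TCP orientation; "wrist_force": force on the tool from outside, world axes, zero at the start; "wrist_torque": the same for the moment, N m; "finger_gap": finger opening in m; "finger_force": force on a finger pad.
Only numpy, scipy, OpenCV 4.12 (cv2) and the standard library are available. Lean on these libraries where they do the work, as an engineer would, in place of code of your own. Each camera call takes 0.05 s, during which the arm holds its last target. There are 200 camera calls.

## Task

The look-alike aluminium filter cartridges standing on the round grey mat are filled to different weights: find the heaviest by weighing them against each other, two at a time, on the two pans of the bench balance, letting go of them while it weighs. Push the heaviest one onto the spigot of the white water port until it and the black collar under it are fully home, and stand all the others upright in the steel tray, so that nothing is left on the balance or the mat. Do not knock over the flask or beaker.

Things in the scene. Friction and masses are not known exactly. Their poses are not given: they have to be found in the camera images.
- cartridge_a: Closed-top aluminium filter cartridge, a sleeve 60 mm tall standing on its open end: body 46 mm diameter, foot flange 64 mm diameter, 6 mm thick, blind bore 30 mm diameter, 46 mm deep from below. All look alike; one of those present, the full one, weighs 180 to 235 g, the others 75 to 145 g, at least 7 g apart. Origin: centre of its underside; z up its axis. May be absent (None).
- cartridge_b: Closed-top aluminium filter cartridge, a sleeve 60 mm tall standing on its open end: body 46 mm diameter, foot flange 64 mm diameter, 6 mm thick, blind bore 30 mm diameter, 46 mm deep from below. All look alike; one of those present, the full one, weighs 180 to 235 g, the others 75 to 145 g, at least 7 g apart. Origin: centre of its underside; z up its axis. May be absent (None).
- cartridge_c: Closed-top aluminium filter cartridge, a sleeve 60 mm tall standing on its open end: body 46 mm diameter, foot flange 64 mm diameter, 6 mm thick, blind bore 30 mm diameter, 46 mm deep from below. All look alike; one of those present, the full one, weighs 180 to 235 g, the others 75 to 145 g, at least 7 g apart. Origin: centre of its underside; z up its axis. May be absent (None).
- cartridge_d: Closed-top aluminium filter cartridge, a sleeve 60 mm tall standing on its open end: body 46 mm diameter, foot flange 64 mm diameter, 6 mm thick, blind bore 30 mm diameter, 46 mm deep from below. All look alike; one of those present, the full one, weighs 180 to 235 g, the others 75 to 145 g, at least 7 g apart. Origin: centre of its underside; z up its axis. May be absent (None).
- cartridge_e: Closed-top aluminium filter cartridge, a sleeve 60 mm tall standing on its open end: body 46 mm diameter, foot flange 64 mm diameter, 6 mm thick, blind bore 30 mm diameter, 46 mm deep from below. All look alike; one of those present, the full one, weighs 180 to 235 g, the others 75 to 145 g, at least 7 g apart. Origin: centre of its underside; z up its axis. May be absent (None).
- cartridge_f: Closed-top aluminium filter cartridge, a sleeve 60 mm tall standing on its open end: body 46 mm diameter, foot flange 64 mm diameter, 6 mm thick, blind bore 30 mm diameter, 46 mm deep from below. All look alike; one of those present, the full one, weighs 180 to 235 g, the others 75 to 145 g, at least 7 g apart. Origin: centre of its underside; z up its axis. May be absent (None).
- mat: Round grey plastic mat, 230 mm diameter, 3 mm thick, fixed, on which the 4 or 5 cartridges stand at the start, at least 65 mm apart between centres. It lies on one side of the robot, the tray on the other; the sides swap. Origin: centre of its underside.
- tray: Low square steel tray, 210 x 210 mm outside, lip 15 mm high, wall and floor 4 mm thick, fixed. Origin: centre of its underside; x and y along its sides, z up.
- balance: Grey equal-arm bench balance, fixed; two flat round steel pans stand above the ends of its beam and always stay level. Origin: centre of the underside of its 110 x 190 mm base; the beam lies along its y axis, the pan centres are at y = +95 mm (left pan) and -95 mm (right pan).
- pan_left_top (a point): Centre of the top face of the left pan, a flat steel disc 124 mm in diameter with a thin upright rim 10 mm high. It stands 80 mm above the bench when the balance is level and moves 12.5 mm up or down from there.
- pan_right_top (a point): The same for the right pan; it rises as the left one sinks.
- beam (a joint): Beam angle of the balance, rad: 0 level (empty), positive when the left pan is up and the right pan down, stops at about +-0.13. A light spring levels it when empty; a difference of 7 g or more tips it clearly (over 0.08 rad) within about a second.
- port: White round water port fixed to the bench, base 72 mm diameter and 25 mm high, with an upright steel spigot 26 mm in diameter with a tapered tip, whose tip is 73 mm above the bench. A pipe stub with a green knob sticks out at its -x side, 95 mm from the axis and 34 mm high. Origin: centre of its underside; z up along the spigot.
- port_home (a point): Point on the spigot's axis, 33 mm above the bench, where the centre of a cartridge's underside lies when the cartridge is fully home.
- collar (a joint): Black sealing collar, 58 mm diameter, around the spigot: 0 raised (its top 45 mm above the bench), 0.012 m pressed fully down (top 33 mm above the bench). It stays where it is left; pushing it down takes about 6 N, more than a cartridge's weight, so the cartridge must be pushed on.
- flask: Glass conical flask, 84 mm diameter, 124 mm tall, a bystander beyond the balance. Origin: centre of its underside.
- beaker: Glass beaker, 70 mm diameter, 85 mm tall, a bystander beyond the balance. Origin: centre of its underside.
Mind the look-alikes: they are no part of the job. Leave any purple look-alike of the port alone.

How it is judged:
By the outcome, as a careful person would: the job done as asked, in the order asked, and still so for the second after the job is handed in, with the robot touching nothing.
Of cartridge_b, cartridge_e only 1 to 1 are there at a start; the rules pass over those that are not, and their reading is None.
Of cartridge_c, cartridge_f only 1 to 2 are there at a start; the rules pass over those that are not, and their reading is None.
At some moment in a run one of cartridge_a, cartridge_b, cartridge_c, cartridge_d, cartridge_e, cartridge_f may be knocked a few centimetres aside while the robot is not near it.
It also fails if it takes over 210 s, if anything falls off the work surface, if the arm or the gripper's body presses on something with over 40 N, if the wrist force passes 120 N, or if a joint passes its speed limit or range.

## Working session

There is one attempt and no reset: what is moved stays moved. The work goes in short steps, Python scripts to look and compute and a tool call to move; the robot and the scene stay as the last step left them, time stands still between calls to the robot, and variables do not carry over. Pictures are saved under pics/ and viewed, at most 14 in all, crops included, and the job is handed in when it is done.

Besides the shell and the picture viewer there is one more tool, called after "Emit:" as a command line: name --argument value ..., lists and objects as JSON in quotes. send_rows: Moves the arm, as the interface text tells. Its arguments: {"type":"object","properties":{"plan":{"type":"array"}},"required":["plan"]}

```bash
mkdir -p pics; python3 - <<'E'
from workcell import robot
import cv2,numpy as np
s=robot.state();print(s)
ims=[]
for n in("top","side"):
    c=robot.read_camera(n);np.savez(f"{n}0.npz",**c)
    print(n,c["camera_matrix"].round(1).tolist(),c["R"].round(3).tolist(),c["t"].round(3).tolist())
    cv2.imwrite(f"pics/{n}0.png",cv2.resize(c["img"][:,:,::-1],(800,600),interpolation=cv2.INTER_CUBIC))
E
```

```text
{'t': 0.0, 'joint_positions': array([-1.25340602e+00,  3.53663141e-01,  1.63416212e+00,  6.33753296e-06,
        1.15516324e+00, -2.42542663e-03]), 'qvel': array([-0.00065916,  0.00018815,  0.00210094, -0.00204759,  0.00185089,
        0.00206358]), 'effort': array([-1.27844719e-04, -6.05249977e+01, -3.42065692e+01, -1.29879745e-04,
        9.46997636e-03,  8.07914375e-06]), 'tcp_pos': array([ 0.19633139, -0.59285553,  0.23054033]), 'eef_rot': array([-6.89739362e-04,  9.87241921e-01,  1.59225946e-01, -1.06594404e-04]), 'wrist_force': array([-0.47772799, -0.86752467, -0.01266375]), 'wrist_torque': array([-0.04229784, -0.00315593,  0.0127856 ]), 'finger_force': 0.0, 'finger_gap': 0.0853768689716393}
top [[437.5, 0.0, 260.2], [0.0, 437.5, 191.7], [0.0, 0.0, 1.0]] [[0.01, -1.0, -0.021], [-0.996, -0.008, -0.09], [0.09, 0.021, -0.996]] [0.006, 0.508, 1.28]
side [[409.2, 0.0, 247.1], [0.0, 409.2, 192.1], [0.0, 0.0, 1.0]] [[-0.894, -0.448, -0.016], [-0.315, 0.653, -0.689], [0.319, -0.611, -0.725]] [0.434, 0.203, 0.904]
```

View pics/top0.png

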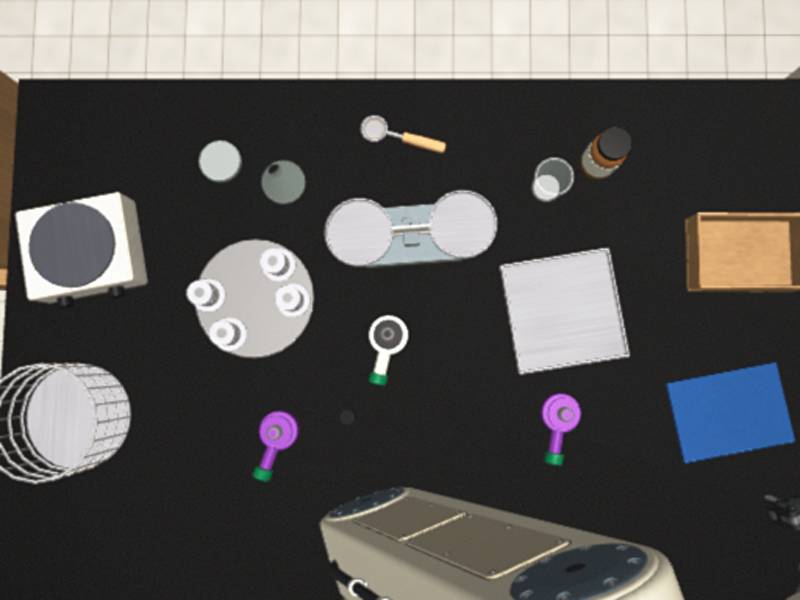

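View pics/side0.png

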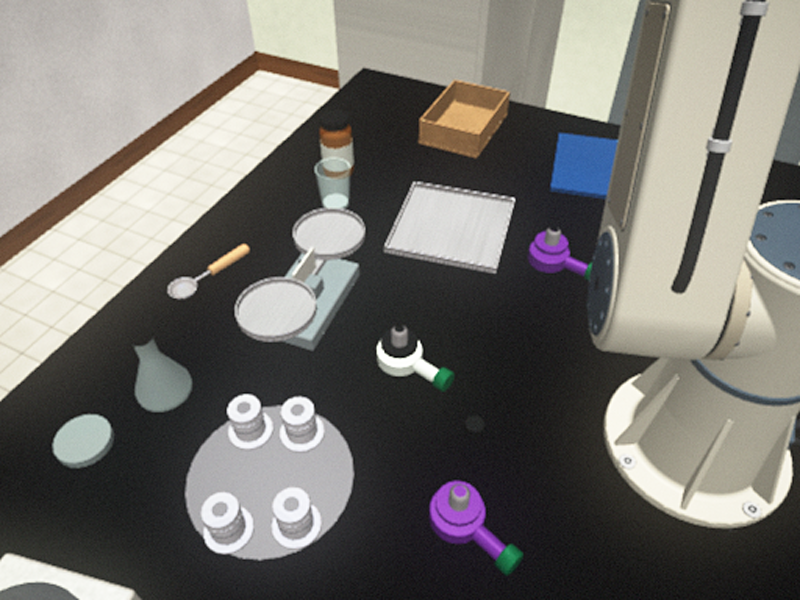

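Top view (800x600): four cartridges on the mat at about (277,263), (205,294), (292,299), (227,333). Balance pans at (360,232) and (463,223), tray at (565,310). There are three ports: white at (388,335), purple at (278,432) and (561,413). The white one, with its black collar, is the one to use. The flask is at (283,182) and the beaker at (553,178).

```bash
cat > h.py <<'E'
import numpy as np,cv2
from workcell import robot
from scipy.spatial.transform import Rotation as Ro
def world(c):
    K,R,t,d=c["camera_matrix"],c["R"],c["t"],c["depth"]
    v,u=np.mgrid[:384,:512]
    P=np.stack([(u-K[0,2])/K[0,0]*d,(v-K[1,2])/K[1,1]*d,d],-1)
    return (P-t)@R
def plane(c,u,v,z):  # pixel (800x600) -> world at height z
    K,R,t=c["camera_matrix"],c["R"],c["t"]
    r=R.T@np.linalg.inv(K)@[u*.64,v*.64,1]; o=-R.T@t
    return (o+r*(z-o[2])/r[2]).round(4)
def blobs(c,lo,hi,box,minn=30):
    W=world(c);m=(W[...,2]>lo)&(W[...,2]<hi)&(c["depth"]>0)
    m&=(W[...,0]>box[0])&(W[...,0]<box[1])&(W[...,1]>box[2])&(W[...,1]<box[3])
    n,l=cv2.connectedComponents(m.astype(np.uint8),connectivity=4)
    out=[]
    for i in range(1,n):
        p=W[l==i]
        if len(p)<minn: continue
        (u,v),r=cv2.minEnclosingCircle(np.argwhere(l==i)[:,::-1].astype(np.float32))
        out.append((p[:,:2].mean(0).round(4).tolist(),cv2.minEnclosingCircle(p[:,:2].astype(np.float32)),p[:,2].mean().round(4),len(p),(round(u/.64),round(v/.64))))
    return out
def tool():
    s=robot.state();q=s["eef_rot"];return s["tcp_pos"],Ro.from_quat([*q[1:],q[0]])
def shift(p):  # tool-frame shift to world tcp p
    t,R=tool();return R.inv().apply(np.array(p)-t).round(4)
E
python3 - <<'E'
from h import *
c=dict(np.load("top0.npz"))
print("cart");[print(b) for b in blobs(c,.05,.075,(.2,.9,.1,.7))]
print("pans");[print(b) for b in blobs(c,.07,.1,(.4,.9,-.3,.3))]
print("port");[print(b) for b in blobs(c,.018,.06,(.3,.55,-.1,.2))]
print("tip");[print(b) for b in blobs(c,.062,.085,(.3,.55,-.1,.2),5)]
print("tray",[plane(c,*p,.015) for p in((501,267),(608,250),(628,356),(521,374))])
print("mat",[plane(c,*p,.003) for p in((255,239),(254,357),(195,298),(314,298))])
print("tall");[print(b) for b in blobs(c,.075,.2,(.45,.95,-.4,.5))]
a=cv2.resize(c["img"][140:250,110:300,::-1],None,fx=4,fy=4,interpolation=2);cv2.imwrite("pics/crop0.png",a)
E
```

```text
cart
([0.7328, 0.2501], ((0.7409311532974243, 0.25635504722595215), 0.027535242959856987), np.float64(0.0615), 138, (279, 176))
([0.5783, 0.5653], ((0.6005071401596069, 0.6238171458244324), 0.1246413141489029), np.float64(0.0647), 406, (79, 246))
([0.5759, 0.2595], ((0.5766692161560059, 0.2602960169315338), 0.02338976040482521), np.float64(0.0638), 202, (273, 261))
([0.5158, 0.394], ((0.5156722068786621, 0.39543628692626953), 0.023576050996780396), np.float64(0.0639), 213, (200, 292))
([0.5072, 0.23], ((0.50785231590271, 0.2310696244239807), 0.02329583838582039), np.float64(0.0639), 203, (288, 297))
([0.4413, 0.3498], ((0.4415294826030731, 0.3510505259037018), 0.023331010714173317), np.float64(0.0635), 212, (223, 333))
([0.3063, 0.5603], ((0.2998239994049072, 0.5826683044433594), 0.08150499314069748), np.float64(0.0628), 118, (91, 409))
([0.2631, 0.2444], ((0.2610195577144623, 0.24775342643260956), 0.01366612408310175), np.float64(0.0671), 44, (275, 432))
pans
([0.7515, -0.2725], ((0.7377066612243652, -0.2617565393447876), 0.03390903398394585), np.float64(0.0812), 90, (555, 173))
([0
[... 819 characters left out ...]
3047, 0.003 ]), array([0.5097, 0.4236, 0.003 ]), array([0.5116, 0.1911, 0.003 ])]
tall
([0.7761, -0.3522], ((0.7804954648017883, -0.35617631673812866), 0.03294694796204567), np.float64(0.1188), 549, (610, 147))
([0.7507, -0.2729], ((0.7377066612243652, -0.2617565393447876), 0.03390903398394585), np.float64(0.0829), 75, (555, 173))
([0.7339, 0.2503], ((0.7407806515693665, 0.2553509771823883), 0.017406463623046875), np.float64(0.0912), 72, (276, 172))
([0.7158, -0.2428], ((0.7269461154937744, -0.2527233064174652), 0.032561589032411575), np.float64(0.0846), 44, (551, 179))
([0.6362, 0.0034], ((0.6405644416809082, 0.004404373466968536), 0.15648454427719116), np.float64(0.0825), 2989, (410, 224))
```

View pics/crop0.png

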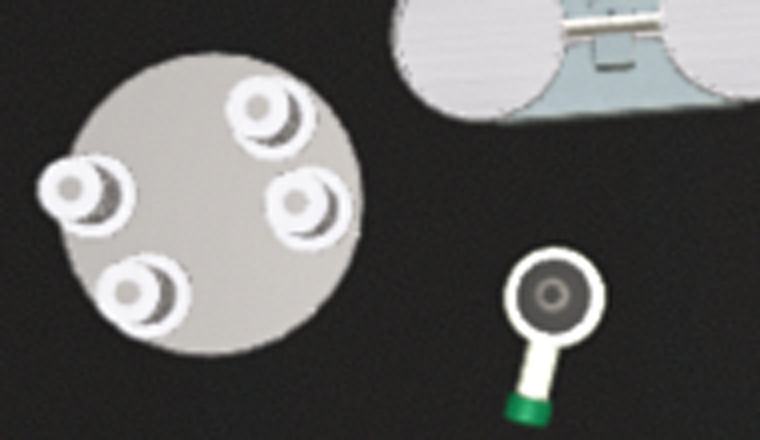

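The crop confirms four cartridges on the mat and the white port with its black collar.

```bash
cat >> h.py <<'E'
def go(*ps):
    for p in ps: print(p,"->",shift(p))
E
python3 - <<'E'
from h import *
c=dict(np.load("top0.npz"));s=dict(np.load("side0.npz"))
W=world(c);m=(W[...,2]>.072)&(W[...,2]<.095)&(W[...,0]>.5)&(W[...,0]<.75)&(abs(W[...,1])<.2)
p=W[m][:,:2];e=cv2.minAreaRect(p.astype(np.float32));print(e)
for q in(p[p[:,1]>.045],p[p[:,1]<-.04]):print(cv2.minEnclosingCircle(q.astype(np.float32)))
for k in(c,s):
    for lo,hi in((.066,.08),(.04,.05),(.02,.029)):print(lo,[b[:4] for b in blobs(k,lo,hi,(.405,.5,0,.1),5)])
print([b[:4] for b in blobs(s,.058,.075,(.4,.65,.1,.45))])
go((.577,.26,.12),(.577,.26,.019))
t,R=tool();print(R.as_matrix().round(3))
E
```

```text
((0.6355637907981873, 0.003990769386291504), (0.12360909581184387, 0.3126527667045593), 4.728133201599121)
((0.6274167895317078, 0.09820617735385895), 0.06237584352493286)
((0.6435719132423401, -0.09084499627351761), 0.062390513718128204)
0.066 [([0.4424, 0.0443], ((0.4426857829093933, 0.04471302404999733), 0.012714334763586521), np.float64(0.0709), 40)]
0.04 [([0.4423, 0.0447], ((0.4428037106990814, 0.044899832457304), 0.028793958947062492), np.float64(0.0446), 225), ([0.4434, 0.0462], ((0.4422319531440735, 0.04693819209933281), 0.007523634470999241), np.float64(0.0444), 23)]
0.02 [([0.474, 0.0488], ((0.47163134813308716, 0.04827823117375374), 0.013827060349285603), np.float64(0.0251), 20), ([0.468, 0.0253], ((0.4683040678501129, 0.02587653137743473), 0.006763285491615534), np.float64(0.0257), 10), ([0.4291, 0.0672], ((0.4354891777038574, 0.058059513568878174), 0.03200249373912811), np.float64(0.025), 53), ([0.4581, 0.0165], ((0.45807090401649475, 0.015416090376675129), 0.004941427148878574), np.float64(0.0249), 8), ([0.4417, 0.0134], ((0.441813588142395, 0.013749785721302032), 0.00
[... 531 characters left out ...]
906131386756897, 0.045476432889699936), 0.03615366667509079), np.float64(0.0242), 213)]
[([0.5728, 0.2613], ((0.5735841989517212, 0.2604083716869354), 0.02344871126115322), np.float64(0.0627), 309), ([0.504, 0.2322], ((0.5052904486656189, 0.2311907559633255), 0.023642968386411667), np.float64(0.0626), 311), ([0.4377, 0.3523], ((0.4383668601512909, 0.351208359003067), 0.023310361430048943), np.float64(0.0627), 433), ([0.5125, 0.3963], ((0.5131356120109558, 0.3954755663871765), 0.02284586802124977), np.float64(0.0627), 433)]
(0.577, 0.26, 0.12) -> [ 0.6295 -0.6899  0.1115]
(0.577, 0.26, 0.019) -> [ 0.6295 -0.6898  0.2125]
[[ 0.949  0.314 -0.   ]
 [ 0.314 -0.949  0.001]
 [-0.    -0.001 -1.   ]]
```

The rows are not in the units I measure in: shifts go in shares of 0.75 m and turns go in shares of pi rad. I convert before sending: -0.345 m is -0.46, 0.315 m is 0.42.

Emit:
send_rows --plan '[[[1,0.42,-0.46,0.0533,0,0,0],[1,0.42,-0.46,0.0533,0,0,0],[1,0.42,-0.46,0.0533,0,0,0],[1,0.42,-0.46,0.0533,0,0,0],[1,0.42,-0.46,0.0533,0,0,0],[1,0.42,-0.46,0.0533,0,0,0],[1,0.42,-0.46,0.0533,0,0,0],[1,0.42,-0.46,0.0533,0,0,0],[1,0.42,-0.46,0.0533,0,0,0],[1,0.42,-0.46,0.0533,0,0,0]]]'

```text
t: 1.1
tcp_pos: [0.3876, -0.1634, 0.1909]
eef_rot: [-0.001, 0.987, 0.16, -0.0]
wrist_force: [-0.0, -0.8, 0.7]
finger_gap: 0.0856
finger_force: 0.0
```

To row units: -0.346 m is -0.4613, 0.07 m is 0.0933.

Emit:
send_rows --plan '[[[1,0.4173,-0.4613,0.0933,0,0,0],[1,0.4173,-0.4613,0.0933,0,0,0],[1,0.4173,-0.4613,0.0933,0,0,0],[1,0.4173,-0.4613,0.0933,0,0,0],[1,0.4173,-0.4613,0.0933,0,0,0],[1,0.4173,-0.4613,0.0933,0,0,0],[1,0.4173,-0.4613,0.0933,0,0,0],[1,0.4173,-0.4613,0.0933,0,0,0],[1,0.4173,-0.4613,0.0933,0,0,0],[1,0.4173,-0.4613,0.0933,0,0,0]]]'

```text
t: 2.1
tcp_pos: [0.5764, 0.2639, 0.1203]
eef_rot: [-0.0, 0.987, 0.16, 0.0]
wrist_force: [0.1, 0.4, -0.0]
finger_gap: 0.0851
finger_force: 0.0
```

```bash
python3 - <<'E'
from h import *
c=robot.read_camera("wrist");print(c["camera_matrix"].round(1).tolist(),c["R"].round(3).tolist(),c["t"].round(3).tolist())
cv2.imwrite("pics/w1.png",c["img"][:,:,::-1])
s=robot.read_camera("side");print([b[:4] for b in blobs(s,.058,.068,(.4,.65,.1,.45))])
t,R=tool();print(t); go((.575,.2603,.019))
E
```

```text
[[297.3, 0.0, 255.0], [0.0, 297.3, 194.6], [0.0, 0.0, 1.0]] [[0.316, -0.949, -0.001], [-0.916, -0.306, 0.26], [-0.247, -0.081, -0.966]] [0.069, 0.604, 0.435]
[([0.5727, 0.2617], ((0.5734124779701233, 0.260109007358551), 0.02387929894030094), np.float64(0.0627), 314), ([0.504, 0.2322], ((0.5061181783676147, 0.23134657740592957), 0.024050721898674965), np.float64(0.0626), 312), ([0.4378, 0.3526], ((0.4385760724544525, 0.35141265392303467), 0.023474687710404396), np.float64(0.0626), 434), ([0.5124, 0.3964], ((0.5134658813476562, 0.3958915174007416), 0.023154044523835182), np.float64(0.0627), 438)]
[0.57589774 0.26288273 0.12015705]
(0.575, 0.2603, 0.019) -> [-0.0017  0.0022  0.1012]
```

View pics/w1.png

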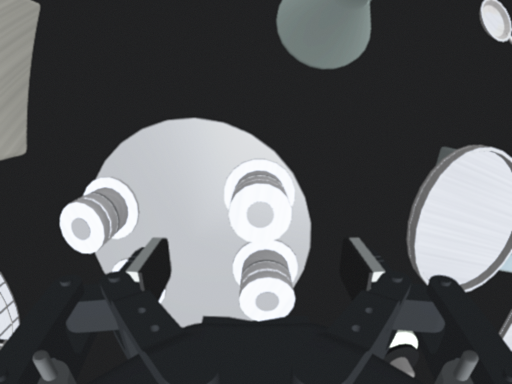

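To row units: 0.101 m is 0.1347, 0.002 m is 0.0027.

Emit:
send_rows --plan '[[[1,-0.002,0.0027,0.04,0,0,0],[1,-0.002,0.0027,0.0933,0,0,0],[1,-0.002,0.0027,0.1347,0,0,0],[1,-0.002,0.0027,0.1347,0,0,0],[0,-0.002,0.0027,0.1347,0,0,0],[0,-0.002,0.0027,0.1347,0,0,0],[0,-0.002,0.0027,0.1347,0,0,0],[0,-0.002,0.0027,0.1347,0,0,0],[0,-0.002,0.0027,0.1347,0,0,0],[0,-0.002,0.0027,0.1347,0,0,0]]]'

```text
t: 3.2
tcp_pos: [0.576, 0.2581, 0.0227]
eef_rot: [-0.0, 0.987, 0.159, 0.002]
wrist_force: [0.0, -1.2, 5.9]
finger_gap: 0.0448
finger_force: 61.0
```

```bash
python3 - <<'E'
from h import *
t,R=tool();print(t); go((.575,.2603,.17),(.626,.098,.17),(.626,.098,.086))
E
```

```text
[0.57604035 0.25814296 0.0226897 ]
(0.575, 0.2603, 0.17) -> [ 0.0002 -0.0024 -0.1473]
(0.626, 0.098, 0.17) -> [-0.0024  0.1677 -0.1473]
(0.626, 0.098, 0.086) -> [-0.0027  0.1677 -0.0633]
```

To row units: 0.168 m is 0.224, -0.147 m is -0.196.

Emit:
send_rows --plan '[[[0,0,0,-0.0533,0,0,0],[0,0,0,-0.12,0,0,0],[0,0,0.0133,-0.1867,0,0,0],[0,-0.0013,0.0667,-0.196,0,0,0],[0,-0.0027,0.1333,-0.196,0,0,0],[0,-0.004,0.1933,-0.1933,0,0,0],[0,-0.004,0.224,-0.1867,0,0,0],[0,-0.004,0.224,-0.1467,0,0,0],[0,-0.004,0.224,-0.1133,0,0,0],[0,-0.004,0.224,-0.1133,0,0,0]]]'

```text
t: 4.2
tcp_pos: [0.6226, 0.0966, 0.1034]
eef_rot: [-0.0, 0.987, 0.159, -0.002]
wrist_force: [0.2, -0.9, -1.4]
finger_gap: 0.0449
finger_force: 61.6
```

```bash
python3 - <<'E'
from h import *
t,R=tool();print(t,robot.state()["wrist_force"],robot.state()["finger_gap"]); go((.626,.098,.088),(.5055,.2311,.02))
E
```

```text
[0.62261938 0.09655934 0.10340238] [ 0.2425434  -0.86417884 -1.44984213] 0.044893607839935325
(0.626, 0.098, 0.088) -> [ 0.0037 -0.0003  0.0154]
(0.5055, 0.2311, 0.02) -> [-0.0687 -0.1644  0.0838]
```

To row units: -0.06 m is -0.08, -0.05 m is -0.0667.

Emit:
send_rows --plan '[[[0,0.004,0,0.0067,0,0,0],[0,0.004,0,0.0133,0,0,0],[0,0.004,0,0.0187,0,0,0],[1,0.004,0,0.0187,0,0,0],[1,0.004,0,0.0187,0,0,0],[1,0.004,0,0.0187,0,0,0],[1,0.004,0,0.0187,0,0,0],[1,0.004,0,-0.0133,0,0,0],[1,0.004,0,-0.0667,0,0,0],[1,0.004,0,-0.08,0,0,0]]]'

```text
t: 5.2
tcp_pos: [0.6296, 0.0985, 0.1694]
eef_rot: [0.0, 0.987, 0.159, 0.003]
wrist_force: [0.3, 1.2, 0.9]
finger_gap: 0.0856
finger_force: 0.0
```

```bash
python3 - <<'E'
from h import *
s=robot.read_camera("side");
print([b[:3] for b in blobs(s,.058,.066,(.4,.65,.18,.45))]);print([b[:3] for b in blobs(s,.11,.15,(.5,.75,-.2,.2))])
t,R=tool();print(t); go((.5065,.2311,.12),(.5065,.2311,.019))
E
```

```text
[([0.504, 0.2321], ((0.5056129097938538, 0.23146890103816986), 0.023602044209837914), np.float64(0.0626)), ([0.4377, 0.3523], ((0.43865320086479187, 0.3512694537639618), 0.023557353764772415), np.float64(0.0627)), ([0.5123, 0.3963], ((0.51372230052948, 0.3960298001766205), 0.023360474035143852), np.float64(0.0626))]
[([0.6223, 0.1038], ((0.6260663270950317, 0.09956131130456924), 0.02469935640692711), np.float64(0.1243))]
[0.62971902 0.09856371 0.16956977]
(0.5065, 0.2311, 0.12) -> [-0.0756 -0.1646  0.0489]
(0.5065, 0.2311, 0.019) -> [-0.0762 -0.1647  0.1499]
```

To row units: -0.1645 m is -0.2193, 0.15 m is 0.2.

Emit:
send_rows --plan '[[[1,-0.0267,-0.06,0,0,0,0],[1,-0.0533,-0.12,0,0,0,0],[1,-0.08,-0.1733,0.0133,0,0,0],[1,-0.1013,-0.2193,0.04,0,0,0],[1,-0.1013,-0.2193,0.0933,0,0,0],[1,-0.1013,-0.2193,0.1467,0,0,0],[1,-0.1013,-0.2193,0.18,0,0,0],[1,-0.1013,-0.2193,0.2,0,0,0],[1,-0.1013,-0.2193,0.2,0,0,0],[1,-0.1013,-0.2193,0.2,0,0,0]]]'

```text
t: 6.25
tcp_pos: [0.5039, 0.2305, 0.0156]
eef_rot: [-0.0, 0.987, 0.159, 0.0]
wrist_force: [-0.9, -0.6, -0.5]
finger_gap: 0.0857
finger_force: 0.0
```

To row units: -0.17 m is -0.2267, -0.14 m is -0.1867.

Emit:
send_rows --plan '[[[0,0,0,0,0,0,0],[0,0,0,0,0,0,0],[0,0,0,0,0,0,0],[0,0,0,0,0,0,0],[0,0,0,0,0,0,0],[0,0,0,-0.0533,0,0,0],[0,0,0,-0.12,0,0,0],[0,0,0,-0.1867,0,0,0],[0,0,0,-0.2267,0,0,0],[0,0,0,-0.2267,0,0,0]]]'

```text
t: 7.25
tcp_pos: [0.5062, 0.2317, 0.1906]
eef_rot: [-0.001, 0.987, 0.159, 0.004]
wrist_force: [-0.5, 0.4, -1.0]
finger_gap: 0.0445
finger_force: 61.8
```

```bash
python3 - <<'E'
from h import *
t,R=tool();s=robot.state();print(t,s["wrist_force"],s["finger_gap"]); go((.642,-.091,.19),(.642,-.091,.114))
E
```

```text
[0.50621873 0.23168741 0.19062017] [-0.51101516  0.37608931 -1.03770805] 0.044487258385610746
(0.642, -0.091, 0.19) -> [0.0274 0.349  0.0005]
(0.642, -0.091, 0.114) -> [0.0268 0.3491 0.0765]
```

Emit:
send_rows --plan '[[[0,0.004,0.0533,0,0,0,0],[0,0.0093,0.12,0,0,0,0],[0,0.0147,0.1867,0,0,0,0],[0,0.02,0.2533,0,0,0,0],[0,0.0253,0.32,0,0,0,0],[0,0.0307,0.3867,0,0,0,0],[0,0.036,0.44,0.0133,0,0,0],[0,0.036,0.4653,0.04,0,0,0],[0,0.036,0.4653,0.08,0,0,0],[0,0.036,0.4653,0.0933,0,0,0]]]'

```text
t: 8.25
tcp_pos: [0.6363, -0.0928, 0.1113]
eef_rot: [-0.001, 0.987, 0.159, -0.003]
wrist_force: [-0.7, 0.8, -1.1]
finger_gap: 0.0447
finger_force: 61.9
```

```bash
python3 - <<'E'
from h import *
t,R=tool();s=robot.state();print(t,s["wrist_force"],s["finger_gap"]); go((.642,-.091,.112))
s=robot.read_camera("side");
print([b[:3] for b in blobs(s,.058,.066,(.4,.65,.18,.45))]);print([b[:3] for b in blobs(s,.11,.15,(.5,.75,0,.2))])
E
```

```text
[ 0.63634319 -0.09281862  0.11130525] [-0.71533274  0.79799687 -1.06931197] 0.04472299676399147
(0.642, -0.091, 0.112) -> [ 0.0059  0.     -0.0007]
[([0.4377, 0.3525], ((0.43838974833488464, 0.3512638211250305), 0.023267317563295364), np.float64(0.0627)), ([0.5124, 0.3963], ((0.5133737325668335, 0.39534956216812134), 0.02324996516108513), np.float64(0.0626))]
[([0.6227, 0.1036], ((0.6257250308990479, 0.09960569441318512), 0.024024875834584236), np.float64(0.1244))]
```

To row units: -0.08 m is -0.1067, 0.004 m is 0.0053.

Emit:
send_rows --plan '[[[0,0,0,0,0,0,0],[0,0,0,0.004,0,0,0],[1,0,0,0.0053,0,0,0],[1,0,0,0.0053,0,0,0],[1,0,0,0.0053,0,0,0],[1,0,0,0.0053,0,0,0],[1,0,0,0,0,0,0],[1,0,0,-0.0533,0,0,0],[1,0,0,-0.0933,0,0,0],[1,0,0,-0.1067,0,0,0]]]'

```text
t: 9.3
tcp_pos: [0.6407, -0.0926, 0.1991]
eef_rot: [0.001, 0.987, 0.159, 0.002]
wrist_force: [-0.5, 0.8, -1.0]
finger_gap: 0.0854
finger_force: 0.0
```

Emit:
send_rows --plan '[[[1,0,0,0,0,0,0],[1,0,0,0,0,0,0],[1,0,0,0,0,0,0],[1,0,0,0,0,0,0],[1,0,0,0,0,0,0],[1,0,0,0,0,0,0],[1,0,0,0,0,0,0],[1,0,0,0,0,0,0]]]'

```text
t: 10.1
tcp_pos: [0.6389, -0.0923, 0.1952]
eef_rot: [-0.0, 0.987, 0.159, -0.0]
wrist_force: [0.4, -0.6, 0.6]
finger_gap: 0.0856
finger_force: 0.0
```

```bash
cat >> h.py <<'E'
def look():
    for n in("side","top"):
        c=robot.read_camera(n)
        for nm,a in(("mat",(.055,.068,(.38,.66,.16,.46))),("pan",(.115,.165,(.5,.75,-.2,.2))),("tray",(.055,.075,(.36,.62,-.42,-.16))),("port",(.08,.12,(.39,.49,0,.1)))):
            for b in blobs(c,*a): print(n,nm,np.round(b[0],4),np.round(b[1][0],4),round(b[1][1],4),b[2])
E
python3 - <<'E'
from h import *
look();t,R=tool();print(t)
E
```

```text
side mat [0.4372 0.3529] [0.438  0.3519] 0.0232 0.0625
side mat [0.5117 0.3968] [0.5131 0.3956] 0.0235 0.0624
side pan [ 0.6372 -0.0858] [ 0.6392 -0.09  ] 0.0243 0.1255
side pan [0.6206 0.1062] [0.6261 0.1001] 0.0236 0.1427
top mat [0.5159 0.3948] [0.5167 0.3958] 0.0235 0.0635
top mat [0.4409 0.3502] [0.4415 0.3512] 0.0234 0.0633
top pan [0.6268 0.0981] [0.6293 0.0994] 0.0235 0.15
top pan [ 0.635  -0.0902] [ 0.6395 -0.0903] 0.0214 0.1278
[ 0.63893601 -0.09234366  0.19529719]
```

Right pan is down, so the cartridge there (P3) is heavier; the left one goes to the tray.

```bash
python3 - <<'E'
from h import *
go((.6275,.0998,.195),(.6275,.0998,.1085))
E
```

```text
(0.6275, 0.0998, 0.195) -> [ 0.0495 -0.186   0.0003]
(0.6275, 0.0998, 0.1085) -> [ 0.0495 -0.186   0.0868]
```

To row units: -0.186 m is -0.248, 0.0495 m is 0.066.

Emit:
send_rows --plan '[[[1,0.0173,-0.0613,0,0,0,0],[1,0.0347,-0.12,0,0,0,0],[1,0.0507,-0.1867,0,0,0,0],[1,0.066,-0.248,0,0,0,0],[1,0.066,-0.248,0.0267,0,0,0],[1,0.066,-0.248,0.0667,0,0,0],[1,0.066,-0.248,0.1,0,0,0],[1,0.066,-0.248,0.1147,0,0,0],[1,0.066,-0.248,0.1147,0,0,0],[1,0.066,-0.248,0.1147,0,0,0]]]'

```text
t: 11.2
tcp_pos: [0.6281, 0.0998, 0.1101]
eef_rot: [0.0, 0.987, 0.159, 0.0]
wrist_force: [2.1, 0.6, -0.4]
finger_gap: 0.086
finger_force: 0.0
```

To row units: -0.1 m is -0.1333, -0.06 m is -0.08.

Emit:
send_rows --plan '[[[0,0,0,0,0,0,0],[0,0,0,0,0,0,0],[0,0,0,0,0,0,0],[0,0,0,0,0,0,0],[0,0,0,0,0,0,0],[0,0,0,-0.0267,0,0,0],[0,0,0,-0.08,0,0,0],[0,0,0,-0.1333,0,0,0],[0,0,0,-0.1333,0,0,0],[0,0,0,-0.1333,0,0,0]]]'

```text
t: 12.2
tcp_pos: [0.6278, 0.0999, 0.2102]
eef_rot: [-0.0, 0.987, 0.159, 0.001]
wrist_force: [-0.3, -0.0, -1.7]
finger_gap: 0.045
finger_force: 61.3
```

```bash
python3 - <<'E'
from h import *
t,R=tool();s=robot.state();print(t,s["wrist_force"],s["finger_gap"]);go((.5445,-.3257,.19),(.5445,-.3257,.025))
E
```

```text
[0.62781041 0.09987428 0.21020608] [-0.28292157 -0.01814506 -1.74905754] 0.04500647170805469
(0.5445, -0.3257, 0.19) -> [-0.2129  0.3778  0.0199]
(0.5445, -0.3257, 0.025) -> [-0.2132  0.3778  0.1849]
```

To row units: 0.378 m is 0.504, 0.365 m is 0.4867.

Emit:
send_rows --plan '[[[0,-0.0267,0.0467,0,0,0,0],[0,-0.0573,0.1027,0,0,0,0],[0,-0.0893,0.1587,0,0,0,0],[0,-0.1213,0.2147,0,0,0,0],[0,-0.1533,0.2707,0,0,0,0],[0,-0.1853,0.3267,0,0,0,0],[0,-0.2173,0.3827,0,0,0,0],[0,-0.2493,0.44,0.0133,0,0,0],[0,-0.2733,0.4867,0.04,0,0,0],[0,-0.284,0.504,0.08,0,0,0]]]'

```text
t: 13.2
tcp_pos: [0.5433, -0.3297, 0.1483]
eef_rot: [0.001, 0.987, 0.158, 0.0]
wrist_force: [0.1, 0.5, -0.1]
finger_gap: 0.0449
finger_force: 61.5
```

To row units: 0.124 m is 0.1653, 0.12 m is 0.16.

Emit:
send_rows --plan '[[[0,0,0,0.0533,0,0,0],[0,0,0,0.1067,0,0,0],[0,0,0,0.14,0,0,0],[0,0,0,0.1573,0,0,0],[0,0,0,0.1653,0,0,0],[0,0,0,0.1653,0,0,0],[0.75,0,0,0.1653,0,0,0],[0.75,0,0,0.1653,0,0,0],[0.75,0,0,0.1653,0,0,0],[0.75,0,0,0.16,0,0,0]]]'

```text
t: 14.2
tcp_pos: [0.5442, -0.326, 0.0298]
eef_rot: [0.0, 0.987, 0.159, 0.0]
wrist_force: [0.4, -0.6, -0.3]
finger_gap: 0.0641
finger_force: 0.0
```

To row units: -0.16 m is -0.2133, -0.14 m is -0.1867.

Emit:
send_rows --plan '[[[1,0,0,-0.0533,0,0,0],[1,0,0,-0.12,0,0,0],[1,0,0,-0.1867,0,0,0],[1,0,0,-0.2133,0,0,0]]]'

```text
t: 14.6
tcp_pos: [0.546, -0.3272, 0.1954]
eef_rot: [0.002, 0.987, 0.159, 0.003]
wrist_force: [1.6, -0.1, 0.2]
finger_gap: 0.0855
finger_force: 0.0
```

```bash
python3 - <<'E'
from h import *
look();t,R=tool();print(t);go((.44,.3514,.19))
E
```

```text
side mat [0.4372 0.3529] [0.4381 0.3513] 0.0234 0.0625
side mat [0.5118 0.3967] [0.5135 0.3963] 0.0236 0.0624
side pan [ 0.6371 -0.0859] [ 0.6398 -0.09  ] 0.0246 0.1257
side tray [ 0.5412 -0.3209] [ 0.5432 -0.3245] 0.0244 0.0628
top mat [0.5164 0.3951] [0.5158 0.3953] 0.0236 0.0636
top mat [0.4414 0.3498] [0.4414 0.3511] 0.0233 0.0637
top pan [ 0.6425 -0.0899] [ 0.6431 -0.0897] 0.0228 0.1282
top tray [ 0.5342 -0.3251] [ 0.5412 -0.3241] 0.0193 0.0641
[ 0.54613853 -0.32722851  0.19428678]
(0.44, 0.3514, 0.19) -> [ 0.1125 -0.6776  0.0009]
```

To row units: -0.472 m is -0.6293, -0.424 m is -0.5653.

Emit:
send_rows --plan '[[[1,0.0093,-0.0533,0,0,0,0],[1,0.02,-0.1173,0,0,0,0],[1,0.0307,-0.1813,0,0,0,0],[1,0.0413,-0.2453,0,0,0,0],[1,0.052,-0.3093,0,0,0,0],[1,0.0627,-0.3733,0,0,0,0],[1,0.0733,-0.4373,0,0,0,0],[1,0.084,-0.5013,0,0,0,0],[1,0.0947,-0.5653,0,0,0,0],[1,0.1053,-0.6293,0,0,0,0]]]'

```text
t: 15.7
tcp_pos: [0.4694, 0.1486, 0.1887]
eef_rot: [0.0, 0.987, 0.159, -0.0]
wrist_force: [1.8, 0.2, 0.4]
finger_gap: 0.0854
finger_force: 0.0
```

To row units: -0.2055 m is -0.274, -0.19 m is -0.2533.

Emit:
send_rows --plan '[[[1,0.0107,-0.064,0,0,0,0],[1,0.0213,-0.128,0,0,0,0],[1,0.032,-0.192,0,0,0,0],[1,0.0447,-0.2533,0,0,0,0],[1,0.0447,-0.274,0.0267,0,0,0],[1,0.0447,-0.274,0.08,0,0,0],[1,0.0447,-0.274,0.1067,0,0,0],[1,0.0447,-0.274,0.1067,0,0,0]]]'

```text
t: 16.5
tcp_pos: [0.4353, 0.3509, 0.1057]
eef_rot: [0.002, 0.987, 0.16, -0.003]
wrist_force: [-0.5, -0.2, -0.6]
finger_gap: 0.0853
finger_force: 0.0
```

```bash
python3 - <<'E'
from h import *
c=robot.read_camera("side");print([b[:3] for b in blobs(c,.058,.066,(.38,.66,.18,.46))])
t,R=tool();print(t);go((.44,.3512,.019))
E
```

```text
[([0.4331, 0.349], ((0.4365593194961548, 0.35034438967704773), 0.02277928590774536), np.float64(0.0628)), ([0.5124, 0.3963], ((0.5131933093070984, 0.39551684260368347), 0.023372402414679527), np.float64(0.0626))]
[0.4365785  0.35160372 0.10765784]
(0.44, 0.3512, 0.019) -> [0.0035 0.0013 0.0886]
```

Emit:
send_rows --plan '[[[1,0.004,0.0013,0.04,0,0,0],[1,0.004,0.0013,0.0867,0,0,0],[1,0.004,0.0013,0.1173,0,0,0],[1,0.004,0.0013,0.1173,0,0,0],[0,0.004,0.0013,0.1173,0,0,0],[0,0.004,0.0013,0.1173,0,0,0],[0,0.004,0.0013,0.1173,0,0,0],[0,0.004,0.0013,0.1173,0,0,0],[0,0.004,0.0013,0.1173,0,0,0]]]'

```text
t: 17.45
tcp_pos: [0.4422, 0.3533, 0.0234]
eef_rot: [-0.001, 0.987, 0.159, 0.001]
wrist_force: [-1.0, -1.1, 8.9]
finger_gap: 0.045
finger_force: 60.4
```

To row units: -0.17 m is -0.2267, -0.14 m is -0.1867.

Emit:
send_rows --plan '[[[0,0,0,-0.0533,0,0,0],[0,0,0,-0.12,0,0,0],[0,0,0,-0.1867,0,0,0],[0,0,0,-0.2267,0,0,0],[0,0,0,-0.2267,0,0,0]]]'

```text
t: 17.95
tcp_pos: [0.4434, 0.3544, 0.1973]
eef_rot: [-0.002, 0.987, 0.159, 0.004]
wrist_force: [0.4, -0.4, -3.0]
finger_gap: 0.045
finger_force: 62.7
```

```bash
python3 - <<'E'
from h import *
t,R=tool();s=robot.state();print(t,s["wrist_force"],s["finger_gap"]);go((.6275,.0985,.19),(.6275,.0985,.113))
E
```

```text
[0.44339716 0.35442806 0.19728668] [ 0.41291727 -0.35684593 -2.96132335] 0.04502466076027431
(0.6275, 0.0985, 0.19) -> [0.0942 0.3009 0.0071]
(0.6275, 0.0985, 0.113) -> [0.0935 0.3011 0.0841]
```

To row units: 0.301 m is 0.4013, 0.0935 m is 0.1247.

Emit:
send_rows --plan '[[[0,0.0173,0.0533,0,0,0,0],[0,0.036,0.116,0,0,0,0],[0,0.0547,0.1773,0,0,0,0],[0,0.0747,0.24,0,0,0,0],[0,0.0933,0.3,0,0,0,0],[0,0.1107,0.356,0.0133,0,0,0],[0,0.1247,0.4013,0.04,0,0,0],[0,0.1247,0.4013,0.08,0,0,0],[0,0.1247,0.4013,0.1013,0,0,0],[0,0.1247,0.4013,0.1013,0,0,0]]]'

```text
t: 18.95
tcp_pos: [0.6217, 0.096, 0.1123]
eef_rot: [-0.0, 0.987, 0.159, -0.003]
wrist_force: [-1.4, -0.6, 4.0]
finger_gap: 0.0448
finger_force: 63.4
```

```bash
python3 - <<'E'
from h import *
t,R=tool();s=robot.state();print(t,s["wrist_force"]);go((.6275,.0985,.112))
E
```

```text
[0.62174085 0.0959813  0.11225298] [-1.4498171  -0.62631651  3.9527773 ]
(0.6275, 0.0985, 0.112) -> [ 0.0063 -0.0006  0.0002]
```

To row units: -0.08 m is -0.1067, 0.003 m is 0.004.

Emit:
send_rows --plan '[[[0,0.0013,0,0.0013,0,0,0],[0,0.0013,0,0.004,0,0,0],[1,0.0013,0,0.004,0,0,0],[1,0.0013,0,0.004,0,0,0],[1,0.0013,0,0.004,0,0,0],[1,0.0013,0,0.004,0,0,0],[1,0.0013,0,0,0,0,0],[1,0.0013,0,-0.0533,0,0,0],[1,0.0013,0,-0.0933,0,0,0],[1,0,0,-0.1067,0,0,0]]]'

```text
t: 19.95
tcp_pos: [0.6263, 0.0964, 0.1989]
eef_rot: [0.0, 0.987, 0.159, 0.003]
wrist_force: [0.9, 0.2, -0.3]
finger_gap: 0.0854
finger_force: 0.0
```

Emit:
send_rows --plan '[[[1,0,0,0,0,0,0],[1,0,0,0,0,0,0],[1,0,0,0,0,0,0],[1,0,0,0,0,0,0],[1,0,0,0,0,0,0],[1,0,0,0,0,0,0],[1,0,0,0,0,0,0],[1,0,0,0,0,0,0]]]'

```text
t: 20.75
tcp_pos: [0.6244, 0.0962, 0.1952]
eef_rot: [0.0, 0.987, 0.159, -0.0]
wrist_force: [-0.6, -0.0, 0.4]
finger_gap: 0.0853
finger_force: 0.0
```

```bash
python3 - <<'E'
from h import *
look();t,R=tool();print(t)
go((.642,-.09,.19),(.642,-.09,.1085))
E
```

```text
side mat [0.5119 0.3966] [0.5131 0.3955] 0.0231 0.0624
side pan [ 0.6345 -0.082 ] [ 0.6397 -0.0888] 0.0246 0.1418
side pan [0.619  0.1006] [0.6231 0.0978] 0.0246 0.1256
side tray [ 0.5408 -0.3209] [ 0.5424 -0.3249] 0.0246 0.0626
top mat [0.5161 0.3947] [0.516  0.3954] 0.0233 0.0638
top pan [ 0.6405 -0.0893] [ 0.6428 -0.0899] 0.0233 0.1506
top pan [0.62   0.0961] [0.6246 0.097 ] 0.0229 0.1279
top tray [ 0.5456 -0.324 ] [ 0.5456 -0.3243] 0.0233 0.0641
[0.62443742 0.09619203 0.19531086]
(0.642, -0.09, 0.19) -> [-0.0419  0.1823  0.0053]
(0.642, -0.09, 0.1085) -> [-0.0419  0.1823  0.0868]
```

Left (P4) is now the heavier; the right one (P3) goes to the tray.

To row units: 0.182 m is 0.2427, 0.09 m is 0.12.

Emit:
send_rows --plan '[[[1,-0.0133,0.0587,0,0,0,0],[1,-0.028,0.12,0,0,0,0],[1,-0.0427,0.1827,0,0,0,0],[1,-0.056,0.2427,0,0,0,0],[1,-0.056,0.2427,0.0267,0,0,0],[1,-0.056,0.2427,0.0667,0,0,0],[1,-0.056,0.2427,0.1,0,0,0],[1,-0.056,0.2427,0.1147,0,0,0],[1,-0.056,0.2427,0.1147,0,0,0],[1,-0.056,0.2427,0.1147,0,0,0]]]'

```text
t: 21.85
tcp_pos: [0.6424, -0.0897, 0.1101]
eef_rot: [0.0, 0.987, 0.159, 0.0]
wrist_force: [0.1, -0.5, 0.4]
finger_gap: 0.0854
finger_force: 0.0
```

To row units: -0.09 m is -0.12, -0.06 m is -0.08.

Emit:
send_rows --plan '[[[0,0,0,0,0,0,0],[0,0,0,0,0,0,0],[0,0,0,0,0,0,0],[0,0,0,0,0,0,0],[0,0,0,0,0,0,0],[0,0,0,-0.0267,0,0,0],[0,0,0,-0.08,0,0,0],[0,0,0,-0.12,0,0,0],[0,0,0,-0.12,0,0,0],[0,0,0,-0.12,0,0,0]]]'

```text
t: 22.85
tcp_pos: [0.6418, -0.0898, 0.1996]
eef_rot: [0.0, 0.987, 0.159, 0.0]
wrist_force: [0.5, 0.3, -1.7]
finger_gap: 0.0447
finger_force: 61.4
```

```bash
python3 - <<'E'
from h import *
t,R=tool();s=robot.state();print(t,s["wrist_force"],s["finger_gap"]);go((.446,-.343,.19),(.446,-.343,.025))
E
```

```text
[ 0.64175952 -0.08981588  0.19959784] [ 0.50239463  0.26810339 -1.71678374] 0.044679514701715516
(0.446, -0.343, 0.19) -> [-0.2654  0.1788  0.0095]
(0.446, -0.343, 0.025) -> [-0.2655  0.1788  0.1745]
```

To row units: -0.2655 m is -0.354, -0.19 m is -0.2533.

Emit:
send_rows --plan '[[[0,-0.04,0.0267,0,0,0,0],[0,-0.0933,0.0627,0,0,0,0],[0,-0.1467,0.0987,0,0,0,0],[0,-0.2,0.1347,0,0,0,0],[0,-0.2533,0.1707,0,0,0,0],[0,-0.3067,0.2067,0.0133,0,0,0],[0,-0.34,0.228,0.04,0,0,0],[0,-0.354,0.2387,0.08,0,0,0],[0,-0.354,0.2387,0.1333,0,0,0],[0,-0.354,0.2387,0.1867,0,0,0]]]'

```text
t: 23.85
tcp_pos: [0.4445, -0.3431, 0.0568]
eef_rot: [-0.001, 0.987, 0.159, -0.001]
wrist_force: [0.4, 0.4, -0.5]
finger_gap: 0.0447
finger_force: 61.4
```

To row units: -0.09 m is -0.12, -0.04 m is -0.0533.

Emit:
send_rows --plan '[[[0,0,0,0.0267,0,0,0],[0,0,0,0.04,0,0,0],[0,0,0,0.0453,0,0,0],[0,0,0,0.0453,0,0,0],[0.75,0,0,0.0453,0,0,0],[0.75,0,0,0.0453,0,0,0],[0.75,0,0,0.0453,0,0,0],[1,0,0,0.0133,0,0,0],[1,0,0,-0.0533,0,0,0],[1,0,0,-0.12,0,0,0]]]'

```text
t: 24.85
tcp_pos: [0.4454, -0.3427, 0.1505]
eef_rot: [-0.001, 0.987, 0.159, -0.001]
wrist_force: [1.6, 0.2, 0.1]
finger_gap: 0.0852
finger_force: 0.0
```

To row units: -0.04 m is -0.0533.

Emit:
send_rows --plan '[[[1,0,0,-0.0533,0,0,0],[1,0,0,-0.0533,0,0,0],[1,0,0,-0.0533,0,0,0]]]'

```text
t: 25.15
tcp_pos: [0.4465, -0.3436, 0.1908]
eef_rot: [0.001, 0.987, 0.159, 0.001]
wrist_force: [1.0, -0.2, -1.1]
finger_gap: 0.0853
finger_force: 0.0
```

```bash
python3 - <<'E'
from h import *
look();t,R=tool();print(t);go((.5145,.3954,.19))
E
```

```text
side mat [0.5118 0.3965] [0.5132 0.3961] 0.0233 0.0624
side pan [0.6193 0.1005] [0.6226 0.0977] 0.0245 0.1257
side tray [ 0.5409 -0.3201] [ 0.5429 -0.3244] 0.0247 0.0627
side tray [ 0.4427 -0.3381] [ 0.4435 -0.3415] 0.024 0.0629
top mat [0.5154 0.3945] [0.5158 0.3954] 0.0233 0.0638
top pan [0.6241 0.097 ] [0.6251 0.0978] 0.0234 0.1283
top tray [ 0.5457 -0.3239] [ 0.5465 -0.3237] 0.0235 0.0644
top tray [ 0.4605 -0.3354] [ 0.4579 -0.3363] 0.0188 0.0638
[ 0.44536937 -0.34267239  0.18843691]
(0.5145, 0.3954, 0.19) -> [ 0.2977 -0.6789 -0.001 ]
```

To row units: -0.428 m is -0.5707, -0.384 m is -0.512.

Emit:
send_rows --plan '[[[1,0.02,-0.0467,0,0,0,0],[1,0.0453,-0.104,0,0,0,0],[1,0.0707,-0.1613,0,0,0,0],[1,0.096,-0.2187,0,0,0,0],[1,0.1213,-0.2773,0,0,0,0],[1,0.1467,-0.336,0,0,0,0],[1,0.1733,-0.3947,0,0,0,0],[1,0.1987,-0.4533,0,0,0,0],[1,0.224,-0.512,0,0,0,0],[1,0.2507,-0.5707,0,0,0,0]]]'

```text
t: 26.25
tcp_pos: [0.4887, 0.124, 0.1878]
eef_rot: [0.0, 0.987, 0.159, -0.001]
wrist_force: [1.2, -0.7, 0.6]
finger_gap: 0.0858
finger_force: 0.0
```

To row units: -0.251 m is -0.3347, -0.217 m is -0.2893.

Emit:
send_rows --plan '[[[1,0.0253,-0.0573,0,0,0,0],[1,0.0507,-0.116,0,0,0,0],[1,0.076,-0.1733,0,0,0,0],[1,0.1013,-0.232,0,0,0,0],[1,0.1267,-0.2893,0,0,0,0],[1,0.1467,-0.3347,0.0133,0,0,0],[1,0.1467,-0.3347,0.0667,0,0,0],[1,0.1467,-0.3347,0.1067,0,0,0],[1,0.1467,-0.3347,0.1067,0,0,0]]]'

```text
t: 27.15
tcp_pos: [0.5117, 0.3928, 0.103]
eef_rot: [0.003, 0.987, 0.16, -0.005]
wrist_force: [-0.0, -0.6, -0.0]
finger_gap: 0.0856
finger_force: 0.0
```

```bash
python3 - <<'E'
from h import *
c=robot.read_camera("side");print([b[:3] for b in blobs(c,.058,.066,(.38,.66,.18,.46))])
t,R=tool();print(t);go((.5145,.3954,.019))
E
```

```text
[([0.5117, 0.3953], ((0.5135801434516907, 0.39560186862945557), 0.023342551663517952), np.float64(0.0626))]
[0.51331027 0.39362469 0.10592753]
(0.5145, 0.3954, 0.019) -> [ 0.0023 -0.0015  0.0869]
```

To row units: 0.088 m is 0.1173, 0.065 m is 0.0867.

Emit:
send_rows --plan '[[[1,0.0013,-0.0013,0.04,0,0,0],[1,0.0013,-0.0013,0.0867,0,0,0],[1,0.0013,-0.0013,0.1173,0,0,0],[1,0.0013,-0.0013,0.1173,0,0,0],[0,0.0013,-0.0013,0.1173,0,0,0],[0,0.0013,-0.0013,0.1173,0,0,0],[0,0.0013,-0.0013,0.1173,0,0,0],[0,0.0013,-0.0013,0.1173,0,0,0],[0,0.0013,-0.0013,0.1173,0,0,0]]]'

```text
t: 28.1
tcp_pos: [0.5173, 0.3972, 0.0237]
eef_rot: [-0.001, 0.987, 0.159, 0.002]
wrist_force: [-0.3, -0.7, 7.3]
finger_gap: 0.0448
finger_force: 60.6
```

Emit:
send_rows --plan '[[[0,0,0,-0.0533,0,0,0],[0,0,0,-0.12,0,0,0],[0,0,0,-0.1867,0,0,0],[0,0,0,-0.24,0,0,0],[0,0,0,-0.24,0,0,0]]]'

```text
t: 28.6
tcp_pos: [0.5191, 0.3987, 0.2094]
eef_rot: [-0.003, 0.987, 0.159, 0.005]
wrist_force: [0.4, -0.7, -0.7]
finger_gap: 0.0453
finger_force: 61.9
```

```bash
python3 - <<'E'
from h import *
t,R=tool();s=robot.state();print(t,s["wrist_force"],s["finger_gap"]);go((.642,-.091,.205),(.642,-.091,.113))
E
```

```text
[0.51908215 0.39865187 0.2094329 ] [ 0.44056786 -0.6582524  -0.69801684] 0.04532707799479378
(0.642, -0.091, 0.205) -> [-0.0373  0.5035  0.002 ]
(0.642, -0.091, 0.113) -> [-0.0384  0.5038  0.094 ]
```

To row units: 0.467 m is 0.6227, -0.003 m is -0.004.

Emit:
send_rows --plan '[[[0,-0.004,0.0467,0,0,0,0],[0,-0.008,0.1107,0,0,0,0],[0,-0.0133,0.1747,0,0,0,0],[0,-0.0173,0.2387,0,0,0,0],[0,-0.0227,0.3027,0,0,0,0],[0,-0.028,0.3667,0,0,0,0],[0,-0.0333,0.4307,0,0,0,0],[0,-0.0387,0.4947,0,0,0,0],[0,-0.044,0.5587,0,0,0,0],[0,-0.048,0.6227,0,0,0,0]]]'

```text
t: 29.6
tcp_pos: [0.6285, -0.0603, 0.2013]
eef_rot: [-0.0, 0.987, 0.159, 0.0]
wrist_force: [0.7, -0.2, -1.2]
finger_gap: 0.0452
finger_force: 61.9
```

To row units: 0.084 m is 0.112, 0.07 m is 0.0933.

Emit:
send_rows --plan '[[[0,-0.002,0.048,0.0133,0,0,0],[0,-0.002,0.048,0.0533,0,0,0],[0,-0.002,0.048,0.0933,0,0,0],[0,-0.002,0.048,0.112,0,0,0],[0,-0.002,0.048,0.112,0,0,0],[0,-0.002,0.048,0.112,0,0,0]]]'

```text
t: 30.2
tcp_pos: [0.639, -0.0927, 0.1181]
eef_rot: [0.0, 0.987, 0.159, 0.0]
wrist_force: [0.4, -0.2, 0.0]
finger_gap: 0.0451
finger_force: 62.0
```

```bash
python3 - <<'E'
from h import *
t,R=tool();s=robot.state();print(t,s["wrist_force"],s["finger_gap"]);go((.642,-.091,.112));look()
E
```

```text
[ 0.63902063 -0.09272328  0.11807031] [ 0.41235903 -0.20015973  0.01465313] 0.0450834968872432
(0.642, -0.091, 0.112) -> [ 0.0034 -0.0007  0.0061]
side pan [ 0.6217 -0.0812] [ 0.6344 -0.0885] 0.034 0.1421
side pan [0.6192 0.1007] [0.6221 0.0981] 0.0239 0.1258
side tray [ 0.5411 -0.3207] [ 0.5448 -0.3248] 0.0257 0.0626
side tray [ 0.4427 -0.3379] [ 0.4447 -0.3422] 0.0238 0.0628
top pan [0.6237 0.097 ] [0.625  0.0974] 0.0233 0.1284
top pan [ 0.6215 -0.0914] [ 0.6251 -0.0922] 0.0181 0.1549
top tray [ 0.5458 -0.3238] [ 0.5463 -0.3245] 0.023 0.0641
top tray [ 0.4475 -0.3415] [ 0.4485 -0.3425] 0.0235 0.0639
```

To row units: -0.08 m is -0.1067, -0.07 m is -0.0933.

Emit:
send_rows --plan '[[[0,0.0027,0,0.004,0,0,0],[0,0.0027,0,0.0067,0,0,0],[1,0.0027,0,0.0067,0,0,0],[1,0.0027,0,0.0067,0,0,0],[1,0.0027,0,0.0067,0,0,0],[1,0.0027,0,0.0067,0,0,0],[1,0.0027,0,0,0,0,0],[1,0.0027,0,-0.0533,0,0,0],[1,0.0027,0,-0.0933,0,0,0],[1,0.0027,0,-0.1067,0,0,0]]]'

```text
t: 31.3
tcp_pos: [0.6423, -0.0926, 0.2012]
eef_rot: [0.001, 0.987, 0.159, 0.003]
wrist_force: [0.3, -0.4, 0.1]
finger_gap: 0.0857
finger_force: 0.0
```

Emit:
send_rows --plan '[[[1,0,0,0,0,0,0],[1,0,0,0,0,0,0],[1,0,0,0,0,0,0],[1,0,0,0,0,0,0],[1,0,0,0,0,0,0],[1,0,0,0,0,0,0],[1,0,0,0,0,0,0],[1,0,0,0,0,0,0]]]'

```text
t: 32.1
tcp_pos: [0.6405, -0.0923, 0.1972]
eef_rot: [-0.0, 0.987, 0.159, -0.0]
wrist_force: [0.1, 0.5, 0.3]
finger_gap: 0.0853
finger_force: 0.0
```

```bash
python3 - <<'E'
from h import *
look();t,R=tool();print(t);go((.64,-.09,.1085))
E
```

```text
side pan [ 0.6318 -0.084 ] [ 0.6375 -0.0904] 0.0255 0.1417
side pan [0.6194 0.1005] [0.6219 0.098 ] 0.0236 0.1257
side tray [ 0.541  -0.3204] [ 0.5423 -0.3246] 0.0257 0.0628
side tray [ 0.4429 -0.3379] [ 0.446  -0.3423] 0.0257 0.0629
top pan [ 0.631  -0.0909] [ 0.6394 -0.0917] 0.0233 0.1487
top pan [0.6241 0.0971] [0.6249 0.0975] 0.0234 0.1279
top tray [ 0.5457 -0.3239] [ 0.5455 -0.3243] 0.023 0.0644
top tray [ 0.4475 -0.3415] [ 0.4485 -0.3429] 0.024 0.0642
[ 0.64051916 -0.09233273  0.19728467]
(0.64, -0.09, 0.1085) -> [ 0.0002 -0.0024  0.0888]
```

P4 (left) outweighs all the others, so it is the full one. The right-hand one goes to the tray.

To row units: 0.088 m is 0.1173, 0.065 m is 0.0867.

Emit:
send_rows --plan '[[[1,0,-0.0027,0.04,0,0,0],[1,0,-0.0027,0.0867,0,0,0],[1,0,-0.0027,0.1173,0,0,0],[1,0,-0.0027,0.1173,0,0,0],[0,0,-0.0027,0.1173,0,0,0],[0,0,-0.0027,0.1173,0,0,0],[0,0,-0.0027,0.1173,0,0,0],[0,0,-0.0027,0.1173,0,0,0],[0,0,-0.0027,0.1173,0,0,0]]]'

```text
t: 33.1
tcp_pos: [0.6407, -0.0906, 0.1103]
eef_rot: [0.0, 0.987, 0.159, 0.001]
wrist_force: [0.8, -0.5, 1.0]
finger_gap: 0.0447
finger_force: 60.9
```

To row units: -0.09 m is -0.12, -0.06 m is -0.08.

Emit:
send_rows --plan '[[[0,0,0,-0.0267,0,0,0],[0,0,0,-0.08,0,0,0],[0,0,0,-0.12,0,0,0],[0,0,0,-0.12,0,0,0],[0,0,0,-0.12,0,0,0]]]'

```text
t: 33.6
tcp_pos: [0.6399, -0.0904, 0.1998]
eef_rot: [0.0, 0.987, 0.159, 0.0]
wrist_force: [-0.5, -0.7, -2.1]
finger_gap: 0.045
finger_force: 61.5
```

```bash
python3 - <<'E'
from h import *
t,R=tool();s=robot.state();print(t,s["wrist_force"],s["finger_gap"]);go((.4798,-.2457,.19),(.4798,-.2457,.023))
E
```

```text
[ 0.63985116 -0.09038038  0.19975738] [-0.50518341 -0.68000857 -2.14967407] 0.04495700563623694
(0.4798, -0.2457, 0.19) -> [-0.2008  0.0971  0.0096]
(0.4798, -0.2457, 0.023) -> [-0.2009  0.0971  0.1766]
```

To row units: -0.201 m is -0.268, 0.097 m is 0.1293.

Emit:
send_rows --plan '[[[0,-0.0467,0.0227,0,0,0,0],[0,-0.1067,0.052,0,0,0,0],[0,-0.1667,0.08,0,0,0,0],[0,-0.22,0.1067,0.0133,0,0,0],[0,-0.268,0.1293,0.04,0,0,0],[0,-0.268,0.1293,0.0933,0,0,0],[0,-0.268,0.1293,0.1467,0,0,0],[0,-0.268,0.1293,0.1933,0,0,0],[0,-0.268,0.1293,0.22,0,0,0],[0,-0.268,0.1293,0.232,0,0,0]]]'

```text
t: 34.6
tcp_pos: [0.4763, -0.244, 0.0225]
eef_rot: [-0.002, 0.987, 0.159, -0.003]
wrist_force: [-14.8, 14.2, 71.8]
finger_gap: 0.0448
finger_force: 68.2
```

To row units: -0.17 m is -0.2267, 0.002 m is 0.0027.

Emit:
send_rows --plan '[[[0,0,0,0.0027,0,0,0],[0,0,0,0.0027,0,0,0],[0.75,0,0,0.0027,0,0,0],[0.75,0,0,0.0027,0,0,0],[0.75,0,0,0.0027,0,0,0],[0.75,0,0,-0.0533,0,0,0],[1,0,0,-0.1067,0,0,0],[1,0,0,-0.1733,0,0,0],[1,0,0,-0.2267,0,0,0],[1,0,0,-0.2267,0,0,0]]]'

```text
t: 35.6
tcp_pos: [0.4827, -0.2473, 0.2012]
eef_rot: [0.003, 0.987, 0.159, 0.004]
wrist_force: [-0.3, -0.3, -0.3]
finger_gap: 0.085
finger_force: 0.0
```

```bash
python3 - <<'E'
from h import *
look();t,R=tool();print(t);go((.6235,.0977,.19),(.6235,.0977,.0835))
c=robot.read_camera("wrist");cv2.imwrite("pics/w2.png",c["img"][:,:,::-1])
E
```

```text
side pan [0.6193 0.1005] [0.6217 0.0967] 0.0241 0.1257
side tray [ 0.541  -0.3205] [ 0.5425 -0.324 ] 0.024 0.0631
side tray [ 0.4428 -0.3382] [ 0.4436 -0.3406] 0.0245 0.0631
side tray [ 0.4723 -0.2417] [ 0.4729 -0.2447] 0.0261 0.0629
top pan [0.624 0.097] [0.6248 0.0974] 0.0232 0.1282
top tray [ 0.4449 -0.3421] [ 0.4474 -0.3424] 0.0232 0.0639
[ 0.47998462 -0.24592155  0.1961633 ]
(0.6235, 0.0977, 0.19) -> [ 0.2442 -0.2811  0.0061]
(0.6235, 0.0977, 0.0835) -> [ 0.2441 -0.2813  0.1126]
```

View pics/w2.png

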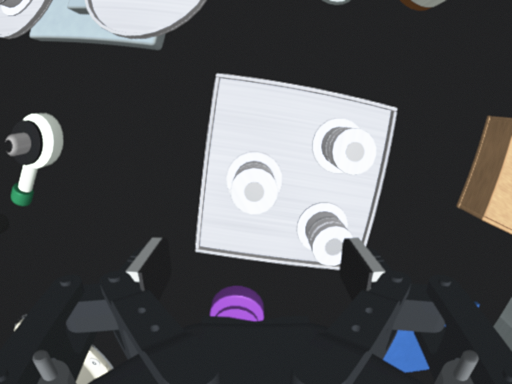

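All three are upright in the tray, at (254,190), (355,150) and (333,245). Next I'll look at the white port with the wrist camera on the way, for relative alignment.

To row units: -0.2875 m is -0.3833, 0.054 m is 0.072.

Emit:
send_rows --plan '[[[1,0.0133,-0.0533,0,0,0,0],[1,0.024,-0.1173,0,0,0,0],[1,0.0347,-0.1813,0.0133,0,0,0],[1,0.0453,-0.2453,0.0267,0,0,0],[1,0.056,-0.3067,0.04,0,0,0],[1,0.0667,-0.36,0.0667,0,0,0],[1,0.072,-0.3833,0.08,0,0,0],[1,0.072,-0.3833,0.08,0,0,0],[1,0.072,-0.3833,0.08,0,0,0],[1,0.072,-0.3833,0.08,0,0,0]]]'

```text
t: 36.75
tcp_pos: [0.4405, 0.0434, 0.1351]
eef_rot: [0.0, 0.987, 0.159, -0.0]
wrist_force: [-0.2, -0.3, -0.4]
finger_gap: 0.0851
finger_force: 0.0
```

Emit:
send_rows --plan '[[[1,0,0,0,0,0,0],[1,0,0,0,0,0,0],[1,0,0,0,0,0,0]]]'

```text
t: 37.05
tcp_pos: [0.4407, 0.0437, 0.1355]
eef_rot: [0.0, 0.987, 0.159, 0.0]
wrist_force: [-0.4, -0.2, 0.4]
finger_gap: 0.0853
finger_force: 0.0
```

```bash
python3 - <<'E'
from h import *
c=robot.read_camera("wrist");np.savez("wp.npz",**c,tcp=tool()[0],Rm=tool()[1].as_matrix())
cv2.imwrite("pics/w3.png",cv2.resize(c["img"][130:330,155:355,::-1],None,fx=3,fy=3,interpolation=2))
t,R=tool();print(t);go((.6235,.0972,.19))
E
```

```text
[0.44062197 0.04377425 0.13549182]
(0.6235, 0.0972, 0.19) -> [ 0.1904  0.0066 -0.0544]
```

View pics/w3.png

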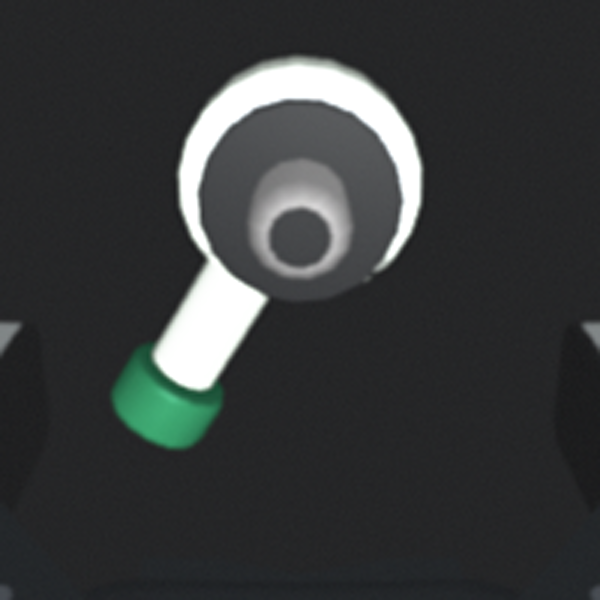

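The tip centre is at crop (300,237), which is (255,209) full-frame. It sits midway between the fingers, and the taper gives a wide capture. Next I go above the full cartridge.

To row units: 0.19 m is 0.2533, 0.16 m is 0.2133.

Emit:
send_rows --plan '[[[1,0.0133,0,-0.04,0,0,0],[1,0.04,0.0013,-0.08,0,0,0],[1,0.0933,0.0027,-0.0933,0,0,0],[1,0.1533,0.0053,-0.0933,0,0,0],[1,0.2133,0.008,-0.08,0,0,0],[1,0.2533,0.0087,-0.072,0,0,0],[1,0.2533,0.0087,-0.072,0,0,0],[1,0.2533,0.0087,-0.072,0,0,0],[1,0.2533,0.0087,-0.072,0,0,0],[1,0.2533,0.0087,-0.072,0,0,0]]]'

```text
t: 38.1
tcp_pos: [0.622, 0.0974, 0.1898]
eef_rot: [0.0, 0.987, 0.159, 0.0]
wrist_force: [-0.1, -0.7, 0.5]
finger_gap: 0.0855
finger_force: 0.0
```

Emit:
send_rows --plan '[[[1,0,0,0,0,0,0],[1,0,0,0,0,0,0]]]'

```text
t: 38.3
tcp_pos: [0.6226, 0.0976, 0.1898]
eef_rot: [-0.0, 0.987, 0.159, 0.0]
wrist_force: [0.4, -0.1, 0.8]
finger_gap: 0.0853
finger_force: 0.0
```

```bash
python3 - <<'E'
from h import *
c=robot.read_camera("wrist")
cv2.imwrite("pics/w4.png",cv2.resize(c["img"][130:330,155:355,::-1],None,fx=3,fy=3,interpolation=2))
t,R=tool();print(t,c["depth"][200:215:5,255]);go((.6235,.0972,.0855))
E
```

```text
[0.62265656 0.09763374 0.18969922] [0.21280025 0.21349794 0.2142834 ]
(0.6235, 0.0972, 0.0855) -> [0.0006 0.0007 0.1042]
```

View pics/w4.png

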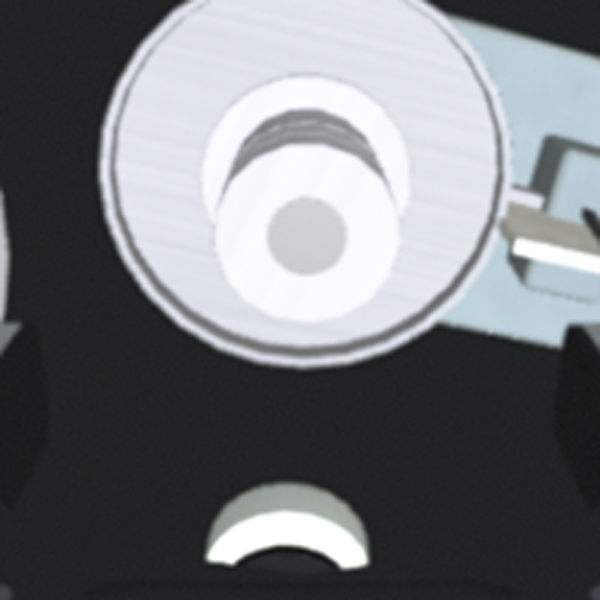

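To row units: 0.103 m is 0.1373, 0.0017 m is 0.0023.

Emit:
send_rows --plan '[[[1,0.0013,0.0023,0.04,0,0,0],[1,0.0013,0.0023,0.0867,0,0,0],[1,0.0013,0.0023,0.12,0,0,0],[1,0.0013,0.0023,0.1373,0,0,0],[1,0.0013,0.0023,0.1373,0,0,0],[0,0.0013,0.0023,0.1373,0,0,0],[0,0.0013,0.0023,0.1373,0,0,0],[0,0.0013,0.0023,0.1373,0,0,0],[0,0.0013,0.0023,0.1373,0,0,0],[0,0.0013,0.0023,0.1373,0,0,0]]]'

```text
t: 39.35
tcp_pos: [0.6253, 0.0967, 0.088]
eef_rot: [-0.0, 0.987, 0.159, 0.001]
wrist_force: [-1.3, -0.0, 6.3]
finger_gap: 0.0446
finger_force: 60.1
```

To row units: -0.1 m is -0.1333, -0.07 m is -0.0933.

Emit:
send_rows --plan '[[[0,0,0,-0.04,0,0,0],[0,0,0,-0.0933,0,0,0],[0,0,0,-0.1333,0,0,0],[0,0,0,-0.1333,0,0,0],[0,0,0,-0.1333,0,0,0]]]'

```text
t: 39.85
tcp_pos: [0.6245, 0.0965, 0.1871]
eef_rot: [0.0, 0.987, 0.159, 0.001]
wrist_force: [0.5, -0.4, -3.1]
finger_gap: 0.0449
finger_force: 62.2
```

```bash
python3 - <<'E'
from h import *
t,R=tool();s=robot.state();print(t,s["wrist_force"],s["finger_gap"]);go((.4406,.0438,.18),(.4406,.0438,.11))
E
```

```text
[0.62451259 0.09648657 0.18708129] [ 0.45105629 -0.37505043 -3.11991257] 0.04492210752260531
(0.4406, 0.0438, 0.18) -> [-0.1912 -0.0078  0.0068]
(0.4406, 0.0438, 0.11) -> [-0.1913 -0.0078  0.0768]
```

To row units: -0.191 m is -0.2547, -0.001 m is -0.0013.

Emit:
send_rows --plan '[[[0,-0.04,-0.0013,0,0,0,0],[0,-0.1,-0.004,0,0,0,0],[0,-0.16,-0.0067,0,0,0,0],[0,-0.2133,-0.0093,0,0,0,0],[0,-0.2547,-0.0107,0.0133,0,0,0],[0,-0.2547,-0.0107,0.0533,0,0,0],[0,-0.2547,-0.0107,0.0933,0,0,0],[0,-0.2547,-0.0107,0.1,0,0,0],[0,-0.2547,-0.0107,0.1,0,0,0],[0,-0.2547,-0.0107,0.1,0,0,0]]]'

```text
t: 40.85
tcp_pos: [0.4409, 0.0441, 0.1117]
eef_rot: [-0.0, 0.987, 0.159, -0.0]
wrist_force: [-0.4, -0.7, -2.3]
finger_gap: 0.0444
finger_force: 62.0
```

Emit:
send_rows --plan '[[[0,0,0,0,0,0,0],[0,0,0,0,0,0,0],[0,0,0,0,0,0,0]]]'

```text
t: 41.15
tcp_pos: [0.441, 0.0441, 0.1119]
eef_rot: [0.0, 0.987, 0.159, 0.001]
wrist_force: [0.1, 0.7, -1.6]
finger_gap: 0.0446
finger_force: 62.0
```

```bash
python3 - <<'E'
from h import *
t,R=tool();s=robot.state();print(t,s["wrist_force"],s["finger_gap"]);go((.4406,.0438,.08),(.4406,.0438,.054))
E
```

```text
[0.44095382 0.04408838 0.11188553] [ 0.08184116  0.74317144 -1.64280887] 0.04458076913010849
(0.4406, 0.0438, 0.08) -> [-0.0005  0.0002  0.0319]
(0.4406, 0.0438, 0.054) -> [-0.0005  0.0001  0.0579]
```

Emit:
send_rows --plan '[[[0,0,0,0.0107,0,0,0],[0,0,0,0.0187,0,0,0],[0,0,0,0.024,0,0,0],[0,0,0,0.0293,0,0,0],[0,0,0,0.0347,0,0,0],[0,0,0,0.04,0,0,0],[0,0,0,0.0453,0,0,0],[0,0,0,0.0453,0,0,0]]]'

```text
t: 41.95
tcp_pos: [0.4405, 0.044, 0.0768]
eef_rot: [-0.0, 0.987, 0.159, -0.0]
wrist_force: [1.6, 0.1, -2.6]
finger_gap: 0.0449
finger_force: 62.1
```

To row units: 0.022 m is 0.0293, 0.021 m is 0.028.

Emit:
send_rows --plan '[[[0,0,0,0.0067,0,0,0],[0,0,0,0.0133,0,0,0],[0,0,0,0.0173,0,0,0],[0,0,0,0.0213,0,0,0],[0,0,0,0.0253,0,0,0],[0,0,0,0.028,0,0,0],[0,0,0,0.0293,0,0,0],[0,0,0,0.0293,0,0,0]]]'

```text
t: 42.75
tcp_pos: [0.4405, 0.044, 0.0551]
eef_rot: [-0.0, 0.987, 0.159, -0.0]
wrist_force: [0.4, 0.3, -0.1]
finger_gap: 0.045
finger_force: 62.5
```

To row units: 0.003 m is 0.004, 0.002 m is 0.0027.

Emit:
send_rows --plan '[[[0,0,0,0.0013,0,0,0],[0,0,0,0.0027,0,0,0],[0,0,0,0.004,0,0,0],[0,0,0,0.004,0,0,0]]]'

```text
t: 43.15
tcp_pos: [0.4407, 0.044, 0.0535]
eef_rot: [-0.0, 0.987, 0.159, 0.0]
wrist_force: [-6.0, -0.0, 26.6]
finger_gap: 0.0448
finger_force: 65.0
```

To row units: -0.14 m is -0.1867, -0.09 m is -0.12.

Emit:
send_rows --plan '[[[0,0,0,0.0013,0,0,0],[0,0,0,0.0013,0,0,0],[0,0,0,0,0,0,0],[1,0,0,0,0,0,0],[1,0,0,0,0,0,0],[1,0,0,0,0,0,0],[1,0,0,0,0,0,0],[1,0,0,-0.0533,0,0,0],[1,0,0,-0.12,0,0,0],[1,0,0,-0.1867,0,0,0]]]'

```text
t: 44.15
tcp_pos: [0.4397, 0.0439, 0.1934]
eef_rot: [-0.0, 0.987, 0.159, -0.001]
wrist_force: [1.1, 0.3, 0.5]
finger_gap: 0.0855
finger_force: 0.0
```

To row units: 0.25 m is 0.3333, 0.2 m is 0.2667.

Emit:
send_rows --plan '[[[1,0,0.0667,-0.0267,0,0,0],[1,0,0.1333,-0.0667,0,0,0],[1,0,0.2,-0.0667,0,0,0],[1,0,0.2667,-0.0667,0,0,0],[1,0,0.3333,-0.0667,0,0,0],[1,0,0.3333,-0.0667,0,0,0],[1,0,0.3333,-0.0667,0,0,0]]]'

```text
t: 44.85
tcp_pos: [0.5191, -0.1948, 0.2416]
eef_rot: [-0.0, 0.987, 0.158, -0.0]
wrist_force: [-0.3, 1.3, -0.1]
finger_gap: 0.0855
finger_force: 0.0
```

```bash
python3 - <<'E'
from h import *
look();print(tool()[0])
c=robot.read_camera("side");cv2.imwrite("pics/s5.png",cv2.resize(c["img"][:,:,::-1],(800,600),interpolation=2))
print([b[:4] for b in blobs(c,.085,.1,(.39,.49,0,.1))])
cv2.imwrite("pics/s5c.png",cv2.resize(c["img"][170:270,210:310,::-1],(600,600),interpolation=2))
E
```

```text
side tray [ 0.5408 -0.3204] [ 0.5418 -0.3248] 0.0235 0.0628
side tray [ 0.443 -0.338] [ 0.4456 -0.3418] 0.0258 0.063
side tray [ 0.4727 -0.2418] [ 0.4755 -0.2446] 0.0256 0.0631
side port [0.4361 0.0477] [0.4381 0.0444] 0.0242 0.0914
top tray [ 0.4771 -0.2448] [ 0.4769 -0.2454] 0.0232 0.0643
top tray [ 0.4505 -0.3271] [ 0.4495 -0.3329] 0.0205 0.0635
top port [0.4404 0.0443] [0.4407 0.0441] 0.0228 0.0938
[ 0.51840192 -0.19248847  0.24166844]
[([0.4365, 0.0466], ((0.4386841356754303, 0.04440954700112343), 0.023767773061990738), np.float64(0.0922), 264)]
```

View pics/s5.png

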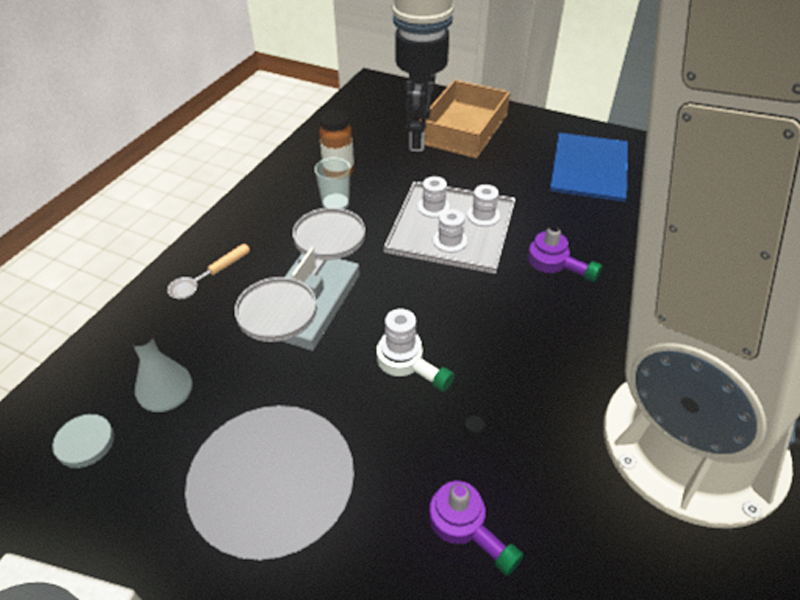

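View pics/s5c.png

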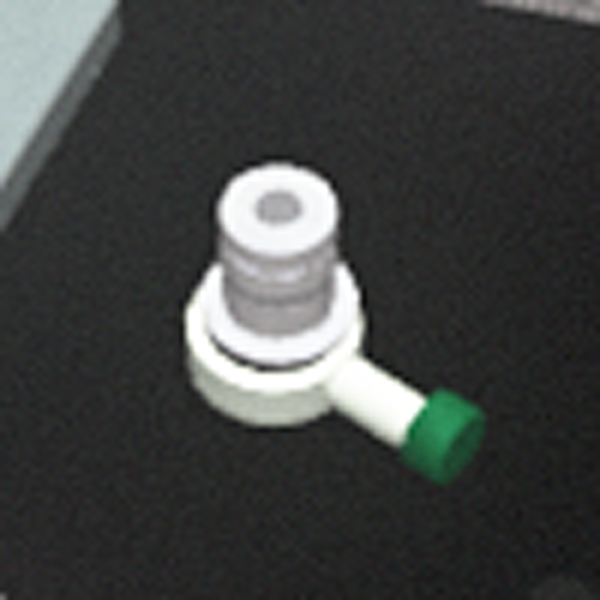

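The full cartridge sits on the white port at crop (275,260). Its top measures about 93 mm, which is the fully home height, and the push stopped hard at 27 N. The other three stand in the tray at (433,195), (485,203) and (451,230). The mat and pans are empty, and the flask and beaker are upright.

```bash
python3 -c "
from workcell import robot
print(robot.job_done())"
```

```text
the job is handed in; nothing more can be done
None
```

I found the heaviest cartridge in three weighings and pushed it onto the white port's spigot until it stopped hard at about 27 N, with its top at the fully home height. The other three stand upright in the tray, the mat and balance are empty, the flask and beaker are still standing, and the job was handed in at about 45 s.

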